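Release the latched key on the key box

ROBOT

A 7-joint arm with a two-finger parallel gripper is mounted at the origin on a cart in front of the work surface, level with it; the furniture and walls round the work are solid. World frame = base frame: x ahead of the robot, y to its left, z up, the work surface at z = 0. Lengths are in m, angles in rad, forces in N, time in s.
With the tool pointing down it reaches from about 0.4 to 0.875 m from the base axis. Payload 19.3 kg.
Tool frame: the origin (TCP) lies midway between the tips of the shut fingers; the grasp point (between the pads) lies 19 mm behind it; z points along the fingers, y is the line along which they close (so a half turn about z gives the same grasp; the last joint's range is limited). The gripper opens to 85 mm and grips with 20 to 120 N. Pads are 22 mm wide; open, the fingers measure 114 mm over their backs; the gripper's body (76 mm by 85 mm) begins 54 mm behind the grasp point. The pads swing forward as they close: fully open they stand 13 mm farther back than shut.
Start: joints at [1.188, 0.521, -0.036, 1.599, 0.021, 1.021, -0.113], TCP at [0.192, -0.595, 0.231] pointing down, gripper open.
Joint ranges: [-2.91, 2.91], [-0.3, 2.13], [-1.5, 1.42], [0.17, 2.43], [-1.26, 4.41], [0.16, 1.93], [-2.52, 2.52]. Speed limits (rad/s): [1.89, 1.89, 2.39, 2.39, 3.01, 3.01, 3.01].

INTERFACE

Orientations are given as [roll, pitch, yaw] about the fixed x, y, z axes, in that order (R = Rz(yaw) Ry(pitch) Rx(roll)).
In Python, from workcell import telemetry, grab_frame, calibration, bot, outline_of, landmark_of gives the robot as it stands. The module is installed in compiled form; this text tells all that it offers.
- The arm moves only by the shell command python3 -m inch 'ROWS' [FORCE]. ROWS is JSON, a list of rows, each a list of 7 numbers: the shift along the tool's x, y, z in m, then the turn, a rotation vector about the tool's x, y, z in rad, then the closure, from 0 (fully open) to 1 (shut). A call has 1 to 5 rows; each row shifts and turns the commanded pose from where the row before left it, along the tool's axes as they then stand; what a row does not reach is not made up. A row lasts 1/10 s, in which the tool goes at most 50 mm and 8.59 degrees, less where a joint would pass 70% of its speed; a pose out of reach is approached as far as the arm can. A call is refused whole if a number of a shift passes 0.05 or a number of a turn 0.15, either way. A call with a gripper value outside its range is refused whole. The fingers move at their own pace and stop on an object; FORCE is the grip in N (left out, the last holds). Time passes only in rows, so rows that do not move let the fingers close. It gives the time, the measured TCP pose, the force, the opening and the grip force at its end, in the units of the state.
- telemetry.observe(): the state, without advancing time (a new reading comes with each control period).
- grab_frame(name): name is "scene" or "side" or "wrist"; returns the picture (420x560x3 uint8, red, green, blue); there is no depth.
- calibration(name): a dict with "fovy" (degrees; the focal length in pixels is half the picture's height over the tangent of half this angle, whatever the lens; pixels are square), "cx", "cy" (the principal point, pixels), "pose" (4x4, takes a point from camera to world coordinates). Camera axes: x right, y down, z forward; pixel columns grow to the right and rows downward; lengths in m; the calibration is good to about 2 mm. A picture is of the moment at which its call begins: read the wrist's pose just before it. calibration takes no time and is no camera call; for the wrist camera it gives the pose at the moment of the call.
- bot.job_done(): hands the job in; it is judged then, once.
Trained networks look in the newest picture that a camera, given by its name, has taken for a name from the list of things; names that differ only in an ending like _2 or _b are one class to them, and where a whole thing is asked for, a point or a joint stands for the part that bears it (a point fixed in the world has none). Each returns a list of dicts, best first, with "score" (0 to 1); they miss things now and then, are a little off and sometimes report something else, mostly with a low value. They report only what shows in the picture. A call takes as long as a camera call.
- outline_of(label, camera): "region" (420x560 bool, what is visible of it) and "rect" ([left, top, right, bottom] in pixels, round what is visible of it).
- landmark_of(label, camera): "xy" ([column, row] in pixels: a listed point, or the origin of a listed thing).
The state is a dict: "clock": time; "qpos": joint angles; "qd": joint speeds; "joint_efforts": joint torques, N m; "position": TCP position; "tool_rot": TCP orientation; "force": force on the tool from outside, world axes, zero at the start; "moment": the same for the moment, N m; "grip_width": finger opening in m; "finger_force": force on a finger pad.
Only numpy, scipy, OpenCV 4.12 (cv2) and the standard library are available. Lean on these libraries where they do the work, as an engineer would, in place of code of your own. Each camera call takes 0.05 s, during which the arm holds its last target. There are 200 camera calls.

TASK

One of the four identical keys on the grey key box was left latched down. Find it (tapped lightly, the standing keys give and spring back, the latched one sits lower and is firm) and press it with the fingertips until it unlatches, then let go so that all four keys stand up. Do not push any of the standing keys home and do not push hard on the box, and leave the loose things on and around it where they are: nothing is to be picked up or shoved.

Things in the scene. Friction and masses are not known exactly. Their poses are not given: they have to be found in the camera images.
- keybox: grey control box screwed to the bench, 120 (own x, away from the robot) x 250 (own y) x 50 mm high; 4 mm high flanges reach 148 mm either side of the middle. Origin under its centre, on the bench. The keys stand in a row at own x = -25 mm, own y = -87, -29, +29 and +87 mm; the rear half of the top is bare but for two specimens
- module_a: one of four identical key modules: black bezel 42 x 42 x 4 mm, in its middle a white key 28 x 28 mm. Origin centred on the bezel's underside, on the box's top (50 mm above the bench), axes as the box's. The key's flat top is 22 mm above it standing, 16.8 mm latched, 11 mm pushed home. The letters follow no order along the row and do not tell which key is latched
- module_b: one of four identical key modules: black bezel 42 x 42 x 4 mm, in its middle a white key 28 x 28 mm. Origin centred on the bezel's underside, on the box's top (50 mm above the bench), axes as the box's. The key's flat top is 22 mm above it standing, 16.8 mm latched, 11 mm pushed home. The letters follow no order along the row and do not tell which key is latched
- module_c: one of four identical key modules: black bezel 42 x 42 x 4 mm, in its middle a white key 28 x 28 mm. Origin centred on the bezel's underside, on the box's top (50 mm above the bench), axes as the box's. The key's flat top is 22 mm above it standing, 16.8 mm latched, 11 mm pushed home. The letters follow no order along the row and do not tell which key is latched
- module_d: one of four identical key modules: black bezel 42 x 42 x 4 mm, in its middle a white key 28 x 28 mm. Origin centred on the bezel's underside, on the box's top (50 mm above the bench), axes as the box's. The key's flat top is 22 mm above it standing, 16.8 mm latched, 11 mm pushed home. The letters follow no order along the row and do not tell which key is latched
- key_a (a joint): how far the key of module_a is down (m): 0 standing, 0.0052 latched, 0.011 bottom stop. A standing key starts to move at about 2.5 N, then 0.7 N more per mm, and springs back. The latched key does not move below about 6 N; pushed down to 10 mm or more (about 10 N) it is unlatched, and rises to 0 when let go
- key_b (a joint): how far the key of module_b is down (m): 0 standing, 0.0052 latched, 0.011 bottom stop. A standing key starts to move at about 2.5 N, then 0.7 N more per mm, and springs back. The latched key does not move below about 6 N; pushed down to 10 mm or more (about 10 N) it is unlatched, and rises to 0 when let go
- key_c (a joint): how far the key of module_c is down (m): 0 standing, 0.0052 latched, 0.011 bottom stop. A standing key starts to move at about 2.5 N, then 0.7 N more per mm, and springs back. The latched key does not move below about 6 N; pushed down to 10 mm or more (about 10 N) it is unlatched, and rises to 0 when let go
- key_d (a joint): how far the key of module_d is down (m): 0 standing, 0.0052 latched, 0.011 bottom stop. A standing key starts to move at about 2.5 N, then 0.7 N more per mm, and springs back. The latched key does not move below about 6 N; pushed down to 10 mm or more (about 10 N) it is unlatched, and rises to 0 when let go
- specimen_1: black round mounted specimen, 30 mm across, 18 mm high, standing on the rear half of the key box; origin under its centre; loose, a bystander
- specimen_4: black round mounted specimen, 30 mm across, 17 mm high, standing on the rear half of the key box; origin under its centre; loose, a bystander
- turned_part: stepped turned steel part, 42 mm across, 44 mm high, on the bench to the left of the key box; origin under its centre; loose, a bystander
- loupe: black eye loupe, 43 mm across, 46 mm high, on the bench to the right of the key box; origin under its centre; loose, a bystander
- hardness_block_a: flat round steel test block, 63 mm across, 10 mm thick, on the bench in front of the key box; origin under its centre; loose, a bystander
- tweezers: steel tweezers 15 x 128 x 8 mm lying flat in front of the key box, long axis = own y; origin under the middle; loose, a bystander

How it is judged:
On the way:
1. a key is pressed by the fingers clearly below the latched height (past 7.2 mm down) (((value of joint key_a above 0.0072 m and contact force between the fingers and module_a above 1 N) or (value of joint key_b above 0.0072 m and contact force between the fingers and module_b above 1 N) or (value of joint key_c above 0.0072 m and contact force between the fingers and module_c above 1 N) or (value of joint key_d above 0.0072 m and contact force between the fingers and module_d above 1 N))), for 0.02 s.
At the end, for the whole second after the job is handed in: all four keys stand up (each less than 1.5 mm down); every loose thing is at rest within 20 mm of where it was (value of joint each of key_a, key_b, key_c, key_d below 0.0015 m and linear speed of each of specimen_1, specimen_4, turned_part, loupe, hardness_block_a, tweezers below 0.03 m/s and distance of each of specimen_1, specimen_4, turned_part, loupe, hardness_block_a, tweezers from where it was at the start of the episode below 0.02 m); the robot touches nothing.
It fails at once if a key is pushed more than 7.2 mm down while another one is down (more than 3.5 mm): a standing key was pushed home, or two were pushed at once ((value of joint key_a above 0.0072 m and value of joint any of key_b, key_c, key_d above 0.0035 m) or (value of joint key_b above 0.0072 m and value of joint any of key_a, key_c, key_d above 0.0035 m) or (value of joint key_c above 0.0072 m and value of joint any of key_a, key_b, key_d above 0.0035 m) or (value of joint key_d above 0.0072 m and value of joint any of key_a, key_b, key_c above 0.0035 m)).
It fails at once if the box or a key is pushed with more than 40 N (contact force between any of the arm, the fingers and keybox above 40 N or contact force between any of the arm, the fingers and module_a above 40 N or contact force between any of the arm, the fingers and module_b above 40 N or contact force between any of the arm, the fingers and module_c above 40 N or contact force between any of the arm, the fingers and module_d above 40 N).
It fails at once if a loose thing is lifted, carried or shoved more than 20 mm (distance of any of specimen_1, specimen_4, turned_part, loupe, hardness_block_a, tweezers from where it was at the start of the episode above 0.02 m).
It also fails if it takes over 48 s, if anything falls off the work surface, if the arm or the gripper's body presses on something with over 40 N, if the wrist force passes 120 N, or if a joint passes its speed limit or range.

## Working session

There is one attempt and no reset: what is moved stays moved. The work goes in short steps, Python scripts to look and compute and a shell command to move; the robot and the scene stay as the last step left them, time stands still between calls to the robot, and variables do not carry over. Pictures are saved under pics/ and viewed, at most 10 in all, crops included, and the job is handed in when it is done.

```bash
mkdir -p pics
cat > h.py <<'E'
import numpy as np, cv2
from workcell import telemetry, grab_frame, calibration, bot, outline_of, landmark_of
def ray(cam,uv,z,c=None):
    c=c or calibration(cam); f=210/np.tan(np.radians(c['fovy'])/2); T=np.array(c['pose'])
    d=T[:3,:3]@np.array([(uv[0]-c['cx'])/f,(uv[1]-c['cy'])/f,1]); o=T[:3,3]
    return o+d*(z-o[2])/d[2]
def snap(cam,name):
    im=grab_frame(cam); cv2.imwrite(f'pics/{name}.png',im[:,:,::-1]); return im
E
python3 - <<'E'
from h import *
s=telemetry.observe(); print(s)
for cam in ['scene','side']:
    snap(cam,cam+'1'); c=calibration(cam); print(cam,c['fovy'],np.round(c['pose'],3).tolist())
    for l,z in [('keybox',0),('module_a',.05),('specimen_1',.05),('loupe',0),('turned_part',0),('tweezers',0),('hardness_block_a',0)]:
        for r in landmark_of(l,cam)[:5]: print(l,round(r['score'],2),np.round(r['xy']),np.round(ray(cam,r['xy'],z),3))
E
```

```text
{'clock': 0.0, 'qpos': array([ 1.18780026,  0.52203337, -0.03631282,  1.5999917 ,  0.02117647,
        1.02108285, -0.11279602]), 'qd': array([ 0.00071907, -0.00016829, -0.00081513,  0.00137787, -0.00101525,
       -0.00105387, -0.00132205]), 'joint_efforts': array([-3.73615912e-04, -9.27118492e+01,  1.97969556e+00, -3.69931591e+01,
        1.78156426e-02,  8.20640184e-03,  3.43261991e-05]), 'position': array([ 0.19218787, -0.59437225,  0.23071966]), 'tool_rot': array([-3.14046343e+00,  6.71107245e-05,  3.12764865e-01]), 'force': array([0.52688505, 0.49065567, 0.6521423 ]), 'moment': array([-0.01780453,  0.02515104,  0.04064006]), 'finger_force': 0.0, 'grip_width': 0.08534113644996201}
scene 48.17301907665533 [[-0.792, -0.305, 0.529, -0.1], [-0.61, 0.419, -0.672, 0.738], [-0.017, -0.855, -0.518, 0.635], [0.0, 0.0, 0.0, 1.0]]
keybox 0.74 [280. 216.] [ 0.542 -0.04   0.   ]
keybox 0.35 [296. 184.] [ 0.61  -0.198  0.   ]
module_a 0.79 [311. 193.] [ 0.495 -0.108  0.05 ]
module_a 0.71 [261. 221.] [0.512 0.066 0.05 ]
module_a 0.59 [281. 212.] [0.501 0.006 0.05 ]
specimen_1 0.49 [298. 178.] 
[... 562 characters left out ...]
033  0.   ]
module_a 0.88 [286. 253.] [ 0.498 -0.124  0.05 ]
module_a 0.81 [285. 236.] [ 0.507 -0.058  0.05 ]
module_a 0.62 [283. 222.] [0.513 0.003 0.05 ]
module_a 0.5 [283. 215.] [0.518 0.036 0.05 ]
specimen_1 0.61 [284. 236.] [ 0.506 -0.056  0.05 ]
specimen_1 0.59 [319. 252.] [ 0.563 -0.13   0.05 ]
specimen_1 0.51 [309. 222.] [ 0.572 -0.004  0.05 ]
loupe 0.74 [295. 304.] [ 0.497 -0.221  0.   ]
loupe 0.18 [288. 252.] [ 0.514 -0.046  0.   ]
turned_part 0.57 [242. 231.] [0.422 0.066 0.   ]
turned_part 0.49 [279. 208.] [0.53  0.174 0.   ]
tweezers 0.55 [242. 261.] [ 0.413 -0.063  0.   ]
hardness_block_a 0.89 [243. 231.] [0.425 0.066 0.   ]
hardness_block_a 0.68 [285. 235.] [0.522 0.028 0.   ]
```

View pics/side1.png

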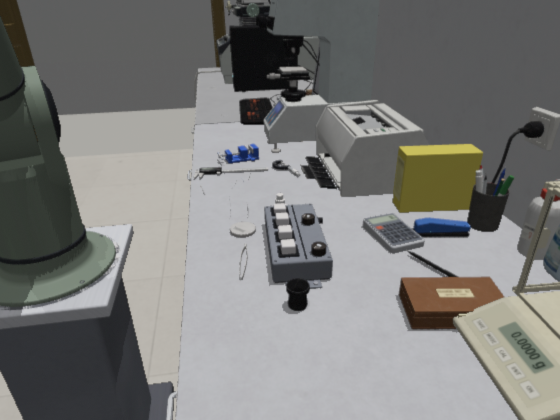

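```bash
python3 -m inch '[[0.03,-0.031,0,0,0,0,1],[0.03,-0.031,0,0,0,0,1],[0.03,-0.031,0,0,0,0,1],[0.03,-0.031,0,0,0,0,1],[0.03,-0.031,0,0,0,0,1]]' 
python3 -c "
from h import *
print(np.round(calibration('wrist')['pose'],3), calibration('wrist')['fovy'])"
```

```text
clock: 1.3
position: [0.2878, -0.3995, 0.2314]
tool_rot: [3.141, -0.0, 0.313]
force: [0.5, -0.5, 0.5]
grip_width: 0.0125
finger_force: 0.0
[[ 0.307 -0.918 -0.251  0.351]
 [-0.952 -0.297 -0.08  -0.379]
 [-0.001  0.263 -0.965  0.373]
 [ 0.     0.     0.     1.   ]] 69.46603906664015
```

The side view shows the keybox with its four keys (columns 281–289, rows 208–248), the specimens at (308,220) and (319,249) behind them, and the loupe at (298,294).

```bash
python3 -m inch '[[0.03,-0.033,-0.005,0,0,0,1],[0.03,-0.033,-0.005,0,0,0,1],[0.03,-0.033,-0.005,0,0,0,1],[0.03,-0.033,-0.005,0,0,0,1],[0.03,-0.033,-0.005,0,0,0,1]]' >/dev/null
python3 -m inch '[[0.03,-0.033,0,0,0,0,1],[0.03,-0.033,0,0,0,0,1],[0.03,-0.033,0,0,0,0,1],[0.03,-0.033,0,0,0,0,1],[0,0,0,0,0,0.134,1]]' > /dev/null
python3 -m inch '[[0,0,0,0,0,0.134,1],[0,0,0,0,0,0.134,1],[0,0,0,0,0,0,1],[0,0,0,0,0,0,1]]'
python3 - <<'E'
from h import *
c=calibration('wrist'); snap('wrist','w1')
for l,z in [('keybox',0),('module_a',.05),('specimen_1',.05)]:
    for r in landmark_of(l,'wrist')[:6]: print(l,round(r['score'],2),np.round(r['xy']),np.round(ray('wrist',r['xy'],z,c),4))
E
```

```text
clock: 2.7
position: [0.4529, -0.0353, 0.2564]
tool_rot: [3.142, -0.0, -0.085]
force: [-0.1, -0.2, 0.1]
grip_width: -0.0001
finger_force: 0.0
keybox 0.8 [275. 112.] [ 0.5389 -0.0342  0.    ]
module_a 0.86 [352. 140.] [ 0.4992 -0.1182  0.05  ]
module_a 0.72 [248. 135.] [ 0.5141 -0.0025  0.05  ]
module_a 0.67 [247.  84.] [ 0.5671 -0.0077  0.05  ]
module_a 0.64 [299. 140.] [ 0.504  -0.0589  0.05  ]
module_a 0.55 [194. 139.] [0.5156 0.0578 0.05  ]
specimen_1 0.61 [249.  84.] [ 0.5675 -0.01    0.05  ]
specimen_1 0.6 [367.  79.] [ 0.5609 -0.1355  0.05  ]
```

View pics/w1.png

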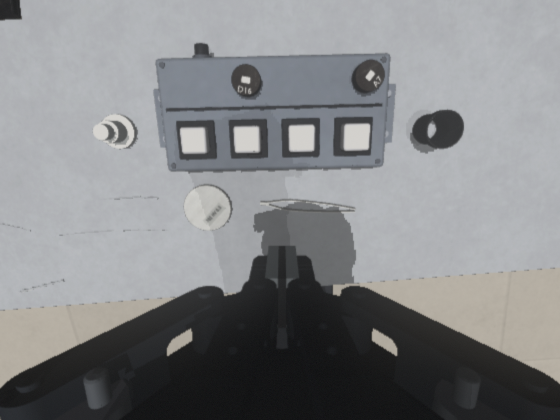

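The wrist view shows key tops at about (194,140), (247,138), (301,138) and (356,137). The specimens are at (247,80) and (369,76), and the network fits match. I'll tap the key at own y = -29 first.

```bash
python3 -m inch '[[0.011,0.004,0.034,0,0,0,1],[0.011,0.004,0.034,0,0,0,1],[0.011,0.004,0.034,0,0,0,1],[0.011,0.004,0.034,0,0,0,1],[0.011,0.004,0.034,0,0,0.008,1]]' 20 >/dev/null
python3 -m inch '[[0,0,0.004,0,0,0,1],[0,0,0.004,0,0,0,1],[0,0,0.004,0,0,0,1],[0,0,0,0,0,0,1],[0,0,0,0,0,0,1]]'
python3 -m inch '[[0,0,0.002,0,0,0,1],[0,0,0.001,0,0,0,1],[0,0,0.001,0,0,0,1],[0,0,0,0,0,0,1],[0,0,0,0,0,0,1]]'
```

```text
clock: 3.9
position: [0.5062, -0.0602, 0.0753]
tool_rot: [-3.142, -0.001, -0.097]
force: [-0.2, 0.2, -0.4]
grip_width: 0.0002
finger_force: 0.0
clock: 4.4
position: [0.5061, -0.0602, 0.0704]
tool_rot: [-3.142, -0.0, -0.097]
force: [0.0, -0.1, 3.1]
grip_width: -0.0003
finger_force: 1.7
```

The key at -29 stands (3.1 N at z = 70.4 mm). Next is the right one, at -87.

```bash
python3 -m inch '[[0,0,-0.012,0,0,0,1],[0,0.029,0,0,0,0,1],[0,0.029,0,0,0,0,1],[0,0,0.006,0,0,0,1],[0,0,0.003,0,0,0,1]]' >/dev/null
python3 -m inch '[[0,0,0.002,0,0,0,1],[0,0,0.001,0,0,0,1],[0,0,0,0,0,0,1],[0,0,0,0,0,0,1]]'
```

```text
clock: 5.3
position: [0.5002, -0.1173, 0.0704]
tool_rot: [-3.141, 0.0, -0.096]
force: [-2.1, 0.9, 2.7]
grip_width: -0.0001
finger_force: 1.7
```

The -87 key stands too. Next is the one at +29, which is 116 mm to the left.

```bash
python3 -m inch '[[0,0,-0.012,0,0,0,1],[0,-0.039,0,0,0,0,1],[0,-0.039,0,0,0,0,1],[0,-0.038,0,0,0,0,1],[0,0,0.006,0,0,0,1]]' >/dev/null
python3 -m inch '[[0,0,0.003,0,0,0,1],[0,0,0.002,0,0,0,1],[0,0,0.001,0,0,0,1],[0,0,0,0,0,0,1],[0,0,0,0,0,0,1]]'
```

```text
clock: 6.3
position: [0.5115, -0.0032, 0.0705]
tool_rot: [3.141, -0.0, -0.098]
force: [-0.2, -2.2, 3.8]
grip_width: -0.0
finger_force: 1.7
```

The +29 key stands as well, so the latched key should be the one at +87. I'll check it the same way.

```bash
python3 -m inch '[[0,0,-0.012,0,0,0,1],[0,-0.03,0,0,0,0,1],[0,-0.029,0,0,0,0,1],[0,0,0.006,0,0,0,1],[0,0,0.003,0,0,0,1]]' >/dev/null
python3 -m inch '[[0,0,0.002,0,0,0,1],[0,0,0.001,0,0,0,1],[0,0,0,0,0,0,1],[0,0,0,0,0,0,1]]'
python3 -m inch '[[0,0,0.002,0,0,0,1],[0,0,0.002,0,0,0,1],[0,0,0,0,0,0,1],[0,0,0,0,0,0,1]]'
```

```text
clock: 7.2
position: [0.5172, 0.0558, 0.0704]
tool_rot: [3.142, 0.0, -0.098]
force: [-0.7, 0.2, 0.3]
grip_width: 0.0003
finger_force: 0.0
clock: 7.6
position: [0.5173, 0.0562, 0.0664]
tool_rot: [3.141, -0.0, -0.097]
force: [-1.0, -1.1, 5.9]
grip_width: -0.0
finger_force: 2.8
```

This is the latched one: it is free at 70.4 mm and firm at 66.4 mm. I'll press it down toward 61.5 mm, watching the force.

```bash
python3 -m inch '[[0,0,0.0015,0,0,0,1],[0,0,0.0015,0,0,0,1],[0,0,0.001,0,0,0,1],[0,0,0,0,0,0,1]]'
python3 -m inch '[[0,0,0.001,0,0,0,1],[0,0,0,0,0,0,1],[0,0,0,0,0,0,1]]'
```

```text
clock: 8.0
position: [0.5173, 0.0561, 0.0624]
tool_rot: [3.141, -0.0, -0.097]
force: [-1.6, -0.1, 6.3]
grip_width: -0.0002
finger_force: 3.4
clock: 8.3
position: [0.5174, 0.0562, 0.0616]
tool_rot: [3.141, -0.0, -0.097]
force: [-1.3, -1.2, 8.8]
grip_width: 0.0002
finger_force: 4.8
```

```bash
python3 -m inch '[[0,0,0.0005,0,0,0,1],[0,0,0.0003,0,0,0,1],[0,0,0,0,0,0,1]]'
python3 -m inch '[[0,0,-0.004,0,0,0,1],[0,0,-0.004,0,0,0,1],[0,0,-0.001,0,0,0,1],[0,0,0,0,0,0,1],[0,0,0,0,0,0,1]]'
```

```text
clock: 8.6
position: [0.5174, 0.0562, 0.061]
tool_rot: [3.141, -0.0, -0.097]
force: [-2.6, -1.2, 15.2]
grip_width: -0.0002
finger_force: 7.3
clock: 9.1
position: [0.5173, 0.0562, 0.0695]
tool_rot: [3.142, -0.0, -0.097]
force: [0.3, -0.9, 3.5]
grip_width: 0.0001
finger_force: 2.1
```

The bottom stop was reached at 15 N. At 69.5 mm the key now pushes back with 3.5 N, so it has unlatched. I'll retreat and check.

```bash
python3 -m inch '[[0,0,-0.01,0,0,0,1],[0,0,-0.02,0,0,0,1],[-0.01,0,-0.04,0,0,0,1],[-0.02,0.01,-0.04,0,0,0,1],[-0.02,0.01,-0.03,0,0,0,1]]' >/dev/null
python3 -m inch '[[-0.02,0.03,-0.03,0,0,0,1],[0,0.03,0,0,0,0,1],[0,0,0,0,0,0,1],[0,0,0,0,0,0,1],[0,0,0,0,0,0,1]]'
python3 -c "
from h import *
snap('wrist','w2')"
```

```text
clock: 10.1
position: [0.4398, -0.0157, 0.2394]
tool_rot: [-3.141, 0.0, -0.096]
force: [-0.4, -0.8, 0.4]
grip_width: 0.0
finger_force: 0.0
```

View pics/w2.png

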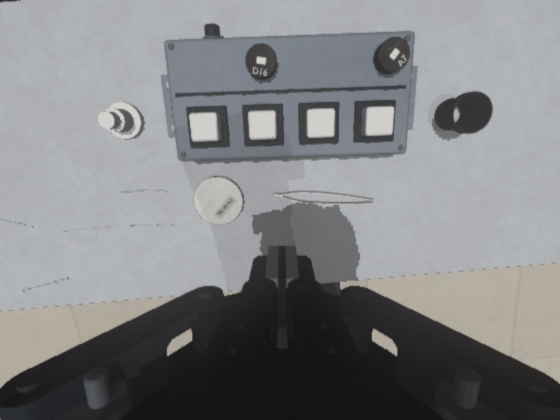

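The four keys at (205,126), (262,124), (321,122) and (379,121) look alike, and every loose thing is where it was. The arm is clear of everything.

```bash
python3 -c "
from h import *
print(bot.job_done())"
```

```text
the job is handed in; nothing more can be done
None
```

The latched key was the leftmost one (own y = +87 mm): I pressed it to its stop at about 15 N, it sprang back up when released, and I handed the job in at about 10 s with the loose things undisturbed; no verdict came back.

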